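# Roll the dowel onto the red line

### The job

The wooden dowel has to lie centred on the red line of the marking-out board, straight along it, ready to be marked. Push its top sideways with the fingertips, touching only its upper half and never gripping or lifting it, so that it rolls away from the back fence, over more than half a turn, and comes to rest on the line. Leave the glue bottle, the tin and the screwdriver where they are.

Things in the scene. Friction and masses are not known exactly. Their poses are not given: they have to be found in the camera images.
- dowel: loose beech dowel lying on the board: cylinder 40 mm thick, 150 mm long, about 0.13 kg, a thin black stripe along it. Origin at its centre; x along its axis, z towards the stripe (up at the start). Starts 3 to 15 mm from the fence, nearly parallel. Friction about 0.6; it stays where it is let go (rolls on a few mm at most). Pushed on top, it rolls half as far as the fingertip moves
- board: fixed level marking-out board, light wood, 260 mm (x) by 350 mm (y), 18 mm thick. Origin at the centre of its underside, on the bench. A dark back fence, 26 mm high above the board's top, runs along x over its whole width from y = -165 to -145 mm. The dowel starts beside the fence and has to roll roughly to +y
- line: red line painted on the board's top, 220 mm long, 4 mm wide. Origin at its middle on the board's top (18 mm above the bench); x along the line, z up. It lies 75 to 145 mm from the dowel, towards +y of the board, parallel to the fence. The resting dowel hides its middle; about 35 mm show at either end
- glue: standing white glue bottle with yellow label and orange cap, 44 mm in diameter, 95 mm high, origin at the centre of its underside. It stands on the board beyond the line; not to be disturbed
- tin: standing blue-labelled tin, 52 mm in diameter, 60 mm high, origin at the centre of its underside. It stands on the board beyond the line; not to be disturbed
- driver: red-handled screwdriver, 200 mm long, 26 mm thick, lying on the bench beside the board, origin near its middle on the bench, x towards its tip; not to be disturbed
Things that resemble listed ones, but are neither listed nor needed, are in the scene too. Of the things that look like the dowel, the largest one is meant.

How it is judged:
On the way:
1. the dowel is rolled over by half a turn (stripe underneath) (angle between dowel's own z axis and vertical above 2.7 rad and height (world z) of dowel below 0.045 m).
At the end, for the whole second after the job is handed in: The dowel lies at rest on the board, its axis within 7 mm of the red line's middle (measured across the line) and within 0.09 rad (5 degrees) of its direction, and its centre within 30 mm of the line's middle along the line (y of dowel in the frame of line between -0.007 and 0.007 m and x of dowel in the frame of line between -0.03 and 0.03 m and angle between the x axis of dowel and the x axis of line, either way round below 0.09 rad and height (world z) of dowel between 0.033 and 0.043 m and linear speed of dowel below 0.01 m/s); the robot touches nothing.
It fails at once if the fingers touch the dowel while reaching down past its middle (gripped, or pushed low) (contact force between the fingers and dowel above 0.2 N and height (world z) of the grasp point below 0.05 m).
It fails at once if the dowel is lifted more than 10 mm, tipped up or rolled off the board (height (world z) of dowel above 0.048 m or angle between dowel's own x axis and vertical below 1.3 rad or height (world z) of dowel below 0.03 m).
It fails at once if the glue bottle is moved more than 15 mm or tipped (distance of glue from where it was at the start of the episode above 0.015 m or angle between glue's own z axis and vertical above 0.3 rad).
It fails at once if the tin is moved more than 15 mm or tipped (distance of tin from where it was at the start of the episode above 0.015 m or angle between tin's own z axis and vertical above 0.3 rad).
It fails at once if the screwdriver is moved more than 15 mm or tipped (distance of driver from where it was at the start of the episode above 0.015 m).
It also fails if it takes over 72 s, if anything falls off the work surface, if the arm or the gripper's body presses on something with over 40 N, if the wrist force passes 120 N, or if a joint passes its speed limit or range.

### The arm

A 6-joint arm with a two-finger parallel gripper is mounted at the origin on the work surface. World frame = base frame: x ahead of the robot, y to its left, z up, the work surface at z = 0. Lengths are in m, angles in rad, forces in N, time in s.
With the tool pointing down it reaches from about 0.375 to 0.9 m from the base axis. Payload 3.1 kg.
Tool frame: the origin (TCP) lies at the very end of the fingers, on their centre line; the grasp point (between the pads) lies 19 mm behind it; z points along the fingers, y is the direction in which the jaws open and shut (so a half turn about z gives the same grasp; the last joint's range is limited). The gripper opens to 85 mm and grips with 20 to 120 N. Pads are 22 mm wide; open, the fingers measure 114 mm over their backs; the gripper's body (76 mm by 85 mm) begins 54 mm behind the grasp point. The pads swing forward as they close: fully open they stand 13 mm farther back than shut.
Start: joints at [1.133, 0.527, 1.433, -0, 1.181, -0.178], TCP at [0.16, 0.604, 0.231] pointing down, gripper open.
Joint ranges: [-3.08, 3.08], [-0.75, 2.2], [0.22, 2.44], [-1.43, 4.57], [0, 2.65], [-2.85, 2.85]. Speed limits (rad/s): [2.79, 2.79, 3.14, 3.14, 3.14, 3.14].

### API

Orientations are given as a unit quaternion [x, y, z, w].
In Python, from station import manip, snapshot, camera_info gives the robot as it stands. The module is installed in compiled form; this text tells all that it offers.
- The arm moves only by the shell command python3 -m crank 'ROWS' [FORCE]. ROWS is JSON, a list of rows, each a list of 5 numbers: the shift along the tool's x, y, z scaled (see below), then the turn about the tool's z scaled (see below), then the closure, from -1 (fully open) to 1 (shut), so that 0 is half open. A call has 1 to 8 rows; each row shifts and turns the commanded pose from where the row before left it, along the tool's axes as they then stand; what a row does not reach is not made up. The controller multiplies each number of a shift by 0.04 m and each number of a turn by 8 degrees. A row lasts 1/10 s, in which the tool goes at most 50 mm and 8.59 degrees, less where a joint would pass 70% of its speed; a pose out of reach is approached as far as the arm can. A call with a number of a shift or a turn outside -1 to 1 is refused whole. A call with a gripper value outside its range is refused whole. The fingers move at their own pace and stop on an object; FORCE is the grip in N (left out, the last holds). Time passes only in rows, so rows that do not move let the fingers close. It gives the time, the measured TCP pose, the force and the opening at its end, in the units of the state.
- manip.sense(): the state, without advancing time (a new reading comes with each control period).
- snapshot(name): name is "side" or "top" or "wrist"; returns (picture, depth): 400x640x3 uint8, red, green, blue; 400x640 float32, m along the optical axis (not along the pixel's ray), 0 where there is no reading.
- camera_info(name): a dict with "intrinsics" (3x3 intrinsics, pixels), "R" (3x3) and "t" (3): a world point X has camera coordinates R X + t. Camera axes: x right, y down, z forward; pixel columns grow to the right and rows downward; lengths in m; the calibration is good to about 2 mm. The wrist camera is an equidistant fisheye: a pixel r from the principal point sees the ray r / f radians off the axis. A picture is of the moment at which its call begins: read the wrist's pose just before it. camera_info takes no time and is no camera call; for the wrist camera it gives the pose at the moment of the call.
- manip.sign_off(): hands the job in, once; it reports no verdict.
The state is a dict: "t": time; "q": joint angles; "qd": joint speeds; "tau": joint torques, N m; "tcp_pos": TCP position; "tool_rot": TCP orientation; "force": force on the tool from outside, world axes, zero at the start; "ft_torque": the same for the moment, N m; "finger_gap": opening from 0.0 (shut) to 1.0 (fully open).
Only numpy, scipy, OpenCV 4.12 (cv2) and the standard library are available. Lean on these libraries where they do the work, as an engineer would, in place of code of your own. Each camera call takes 0.05 s, during which the arm holds its last target. There are 200 camera calls.

## Working session

There is one attempt and no reset: what is moved stays moved. The work goes in short steps, Python scripts to look and compute and a shell command to move; the robot and the scene stay as the last step left them, time stands still between calls to the robot, and variables do not carry over. Pictures are saved under pics/ and viewed, on a budget of 10 in all, crops included, one or two more only if the job needs it, and the job is handed in when it is done.

```bash
mkdir -p pics
python3 - <<'E'
from station import manip,snapshot,camera_info
import cv2,numpy as np
for n in("top","side"):
    p,d=snapshot(n); cv2.imwrite(f"pics/{n}0.png",p[:,:,::-1]); np.savez(f"{n}0.npz",p=p,d=d)
    c=camera_info(n); print(n,c)
s=manip.sense();print(s["t"],s["tcp_pos"],s["tool_rot"],s["finger_gap"])
E
```

```text
top {'intrinsics': array([[368.35886972,   0.        , 312.54079491],
       [  0.        , 368.35886972, 199.06342644],
       [  0.        ,   0.        ,   1.        ]]), 'R': array([[-0.01646087, -0.99979432, -0.01184726],
       [-0.99745285,  0.01724247, -0.06921355],
       [ 0.06940359,  0.01067776, -0.99753152]]), 't': array([-0.09087862,  0.52430211,  0.82797239])}
side {'intrinsics': array([[383.66927575,   0.        , 319.93223679],
       [  0.        , 383.66927575, 202.65624975],
       [  0.        ,   0.        ,   1.        ]]), 'R': array([[-0.89942715, -0.43705762, -0.00338174],
       [-0.34018037,  0.70487817, -0.62243399],
       [ 0.27442323, -0.55868363, -0.78266499]]), 't': array([0.40304863, 0.2800719 , 0.59101106])}
0.1 [0.15965244 0.60361418 0.2304406 ] [ 1.29024822e-01  9.91640892e-01 -9.22474417e-04 -2.92199437e-04] 0.9984711842051053
```

View pics/top0.png

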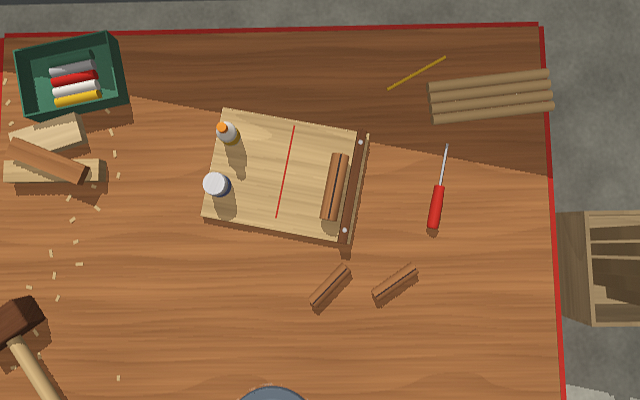

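The top view shows what could be taken for the dowel: (334,187) on the board beside the fence, two short ones at (330,287) and (395,285), and a stick on the offcuts at (46,160). I choose the one on the board. The line runs (294,126)-(277,217), the glue is at (227,133), the tin at (215,184) and the driver at (437,195).

```bash
cat > h.py <<'E'
import numpy as np,cv2
from station import camera_info,snapshot,manip
def cloud(n,d):
    c=camera_info(n);K=c["intrinsics"];v,u=np.mgrid[:400,:640]
    P=np.dstack([(u-K[0,2])/K[0,0]*d,(v-K[1,2])/K[1,1]*d,d])-c["t"]
    return P@c["R"]
def atz(n,u,v,z):
    c=camera_info(n);K=c["intrinsics"];r=c["R"].T@[(u-K[0,2])/K[0,0],(v-K[1,2])/K[1,1],1];o=-c["R"].T@c["t"]
    return o+r*(z-o[2])/r[2]
def axis(pts):  # centre,dir of 2D points by min-area rect
    (c,s,a)=cv2.minAreaRect(pts.astype(np.float32)*1000);b=cv2.boxPoints((c,s,a))
    e1,e2=b[1]-b[0],b[2]-b[1];e=e1 if np.linalg.norm(e1)>np.linalg.norm(e2) else e2
    e=e/np.linalg.norm(e);e=e*np.sign(e[0]);return np.array(c),np.array(s),np.degrees(np.arctan2(e[1],e[0]))
def line(n,p):
    h=cv2.cvtColor(p,cv2.COLOR_RGB2HSV).astype(int)
    m=((h[...,0]<8)|(h[...,0]>172))&(h[...,1]>150)&(h[...,2]>90)
    v,u=np.nonzero(m);P=np.array([atz(n,a,b,.018) for a,b in zip(u,v)])
    return P
def dowel(n,d,lo=.046,hi=.066):
    return cloud(n,d)
E
python3 - <<'E'
from h import *
for n in("top","side"):
    z=np.load(n+"0.npz");p,d=z["p"],z["d"];C=cloud(n,d)
    X,Y,Z=C[...,0],C[...,1],C[...,2]
    L=line(n,p); k=(L[:,0]>.4)&(L[:,0]<.75)&(L[:,1]>-.08)&(L[:,1]<.1);print(n,"line",k.sum(),axis(L[k][:,:2]) if k.sum()>20 else 0)
    b=(abs(Z-.018)<.004)&(X>.4)&(X<.8)&(Y>-.2)&(Y<.2);print("boardz",np.median(Z[b]),axis(C[b][:,:2]))
    m=(Z>.049)&(Z<.075)&(X>.43)&(X<.72)&(Y>-.2)&(Y<-.06)
    nn,lab,st,ce=cv2.connectedComponentsWithStats(m.astype(np.uint8))
    for i in range(1,nn):
        if st[i,4]>100: q=C[lab==i];print("obj",st[i],axis(q[:,:2]),q[:,2].max(),np.median(q[:,2]))
    m=(Z>.05)&(X>.43)&(X<.75)&(Y>0)&(Y<.2)
    nn,lab,st,ce=cv2.connectedComponentsWithStats(m.astype(np.uint8))
    for i in range(1,nn):
        if st[i,4]>30: q=C[lab==i];print("tall",st[i],axis(q[:,:2]),q[:,2].max())
p=np.load("top0.npz")["p"][90:310,190:470,::-1];q=np.load("side0.npz")["p"][:,:,::-1]
p=cv2.resize(p,None,fx=1.43*2/2*1.0,fy=1.43,interpolation=cv2.INTER_CUBIC)
o=np.zeros((560,800,3),np.uint8);o[:p.shape[0],:p.shape[1]]=p;s=cv2.resize(q,(384,240));o[320:,400:784]=s
cv2.imwrite("pics/mix.png",o)
E
```

```text
Traceback (most recent call last):
  File "h.py", line 17, in line
    v,u=np.nonzero(m);P=np.array([atz(n,a,b,.018) for a,b in zip(u,v)])
                                  ~~~^^^^^^^^^^^^
  File "h.py", line 8, in atz
    c=camera_info(n);K=c["intrinsics"];r=c["R"].T@[(u-K[0,2])/K[0,0],(v-K[1,2])/K[1,1],1];o=-c["R"].T@c["t"]
ValueError: time passes only in moves, steps and waits
```

```bash
cat > h.py <<'E'
import numpy as np,cv2
from station import camera_info,snapshot,manip
CI={n:camera_info(n) for n in("top","side")}
def rays(n):
    c=CI[n];K=c["intrinsics"];v,u=np.mgrid[:400,:640]
    return np.dstack([(u-K[0,2])/K[0,0],(v-K[1,2])/K[1,1],np.ones(u.shape)])
def cloud(n,d):
    return (rays(n)*d[...,None]-CI[n]["t"])@CI[n]["R"]
def plane(n,z):
    r=rays(n)@CI[n]["R"];o=-CI[n]["R"].T@CI[n]["t"];return o+r*((z-o[2])/r[...,2])[...,None]
def axis(pts):
    (c,s,a)=cv2.minAreaRect(pts.astype(np.float32)*1000);b=cv2.boxPoints((c,s,a))
    e1,e2=b[1]-b[0],b[2]-b[1];e=e1 if np.linalg.norm(e1)>np.linalg.norm(e2) else e2
    e=e/np.linalg.norm(e);e=e*np.sign(e[0]);return np.round(c,1),np.round(s,1),round(float(np.degrees(np.arctan2(e[1],e[0]))),2)
def line(n,p):
    h=cv2.cvtColor(p,cv2.COLOR_RGB2HSV).astype(int)
    m=((h[...,0]<8)|(h[...,0]>172))&(h[...,1]>150)&(h[...,2]>90)
    P=plane(n,.018)[m];return P[(P[:,0]>.4)&(P[:,0]<.75)&(P[:,1]>-.08)&(P[:,1]<.1)]
E
cat > m0.py <<'E'
from h import *
for n in("top","side"):
    z=np.load(n+"0.npz");p,d=z["p"],z["d"];C=cloud(n,d)
    X,Y,Z=C[...,0],C[...,1],C[...,2]
    L=line(n,p);print(n,"line",len(L),axis(L[:,:2]) if len(L)>20 else 0)
    b=(abs(Z-.018)<.004)&(X>.4)&(X<.8)&(Y>-.2)&(Y<.2);print("boardz",np.median(Z[b]),axis(C[b][:,:2]))
    for nm,m in(("obj",(Z>.047)&(Z<.075)&(X>.43)&(X<.72)&(Y>-.2)&(Y<-.06)),("tall",(Z>.05)&(X>.43)&(X<.75)&(Y>0)&(Y<.2))):
        nn,lab,st,ce=cv2.connectedComponentsWithStats(m.astype(np.uint8))
        for i in range(1,nn):
            if st[i,4]>40: q=C[lab==i];print(nm,st[i],axis(q[:,:2]),q[:,2].max(),np.median(q[:,2]))
p=np.load("top0.npz")["p"][90:310,190:470,::-1];q=np.load("side0.npz")["p"][:,:,::-1]
p=cv2.resize(p,None,fx=1.43,fy=1.43,interpolation=cv2.INTER_CUBIC)
o=np.zeros((560,800,3),np.uint8);o[:p.shape[0],:p.shape[1]]=p;o[320:,400:784]=cv2.resize(q,(384,240))
cv2.imwrite("pics/mix.png",o)
E
python3 m0.py
```

```text
top line 148 (array([588.4, -36.5]), array([  3.2, 215.9]), -11.89)
boardz 0.018597245977399066 (array([580.5, -36.7]), array([350. , 260.6]), 78.45)
obj [ 320  153   29   69 1096] (array([ 546.9, -147.9]), array([ 37.1, 149.5]), -11.92) 0.061989971192491236 0.05602476449557237
tall [216 122  23  23 400] (array([667.2,  84.7]), array([39.7, 43.9]), -42.92) 0.1167045848558407 0.08519058391092865
tall [203 173  26  24 498] (array([555.1, 110.3]), array([49.3, 49.5]), -68.64) 0.08292346817549709 0.07788150838032895
side line 118 (array([589.5, -36.2]), array([  2.9, 212.6]), -11.8)
boardz 0.017440431134119867 (array([583.8, -35.7]), array([349.2, 261.5]), 78.52)
obj [274 162  67  44 933] (array([ 551.3, -145.5]), array([ 33.8, 150.8]), -11.81) 0.05993989484965657 0.0548974848413593
tall [170 224  29  36 749] (array([668.1,  89.7]), array([44. , 36.3]), 57.56) 0.11480434390703939 0.08227115944825972
tall [213 265  34  35 929] (array([557.4, 113.7]), array([50. , 49.9]), 6.92) 0.08028609999838382 0.07693521731899551
```

View pics/mix.png

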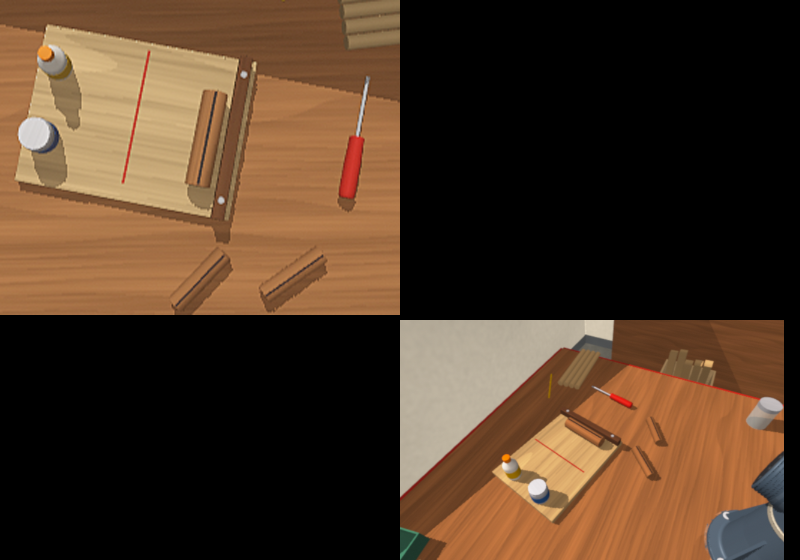

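The crop confirms the choice: the dowel on the board, 150 mm long, is clearly larger than the two loose sticks. Top and side agree to within 4 mm. The dowel is near (0.549,-0.1465) and the line's middle near (0.589,-0.036). Both lie at about -11.85°. It needs about 115 mm of rolling, along the direction (0.205,0.979). I'll drag it with open fingertips in short strokes, with the jaws lying along the dowel.

```bash
python3 -m crank '[[-0.71,-0.8,0,0,-1],[-0.71,-0.8,0,0,-1],[-0.71,-0.8,0,0,-1],[-0.71,-0.8,0,0,-1],[-0.71,-0.8,0,0,-1],[-0.71,-0.8,0,0,-1],[-0.71,-0.8,0,0,-1],[-0.71,-0.8,0,0,-1]]' && python3 -m crank '[[-0.71,-0.8,0,0,-1],[-0.71,-0.8,0,0,-1],[-0.71,-0.8,0,0,-1],[-0.71,-0.8,0,0,-1],[-0.71,-0.8,0,0,-1],[-0.71,-0.8,0,0,-1],[-0.71,-0.8,0,0,-1],[-0.71,-0.8,0,0,-1]]' && python3 -m crank '[[-0.71,-0.8,0,0,-1],[-0.71,-0.8,0,0,-1],[-0.71,-0.8,0,0,-1],[-0.71,-0.8,0,0,-1],[0,0,0,0.99,-1],[0,0,0,0.99,-1],[0,0,0,0.99,-1],[0,0,0,0.99,-1]]' && python3 -m crank '[[0,0,0,0.99,-1],[0,0,0,0.99,-1],[0,0,0,0.99,-1],[0,0,0,0.99,-1],[0,0,0,0.99,-1],[0,0,0,0.99,-1],[0,0,0,0.99,-1],[0,0,0,0,-1]]'
cat > st.py <<'E'
from h import *
from scipy.spatial.transform import Rotation as R
s=manip.sense();M=R.from_quat(s["tool_rot"]).as_matrix();p=s["tcp_pos"]
a=np.radians(-11.85);u=np.array([np.cos(a),np.sin(a)]);v=np.array([-u[1],u[0]]);L=np.array([.589,-.0363])
print("t",round(s["t"],2),"tcp",p.round(4),"toolx deg",np.degrees(np.arctan2(M[1,0],M[0,0])).round(2),"tilt",M[:,2].round(3),"along/across mm",(1e3*(p[:2]-L)@u).round(1),(1e3*(p[:2]-L)@v).round(1),"F",s["force"].round(2),"q",s["q"].round(2))
E
python3 st.py
```

```text
t: 0.9
tcp_pos: [0.3143, 0.2969, 0.2312]
tool_rot: [0.129, 0.992, -0.0, -0.0]
force: [0.9, -1.0, 0.0]
finger_gap: 1.0
t: 1.7
tcp_pos: [0.4684, -0.0088, 0.2311]
tool_rot: [0.129, 0.992, 0.0, -0.0]
force: [0.7, 0.5, 0.4]
finger_gap: 0.999
t: 2.5
tcp_pos: [0.5448, -0.1599, 0.2307]
tool_rot: [0.398, 0.918, 0.0, -0.001]
force: [-0.9, 0.0, 0.0]
finger_gap: 0.998
t: 3.3
tcp_pos: [0.5449, -0.1597, 0.2309]
tool_rot: [0.777, 0.63, -0.0, -0.0]
force: [0.0, -0.5, 0.4]
finger_gap: 0.997
t 3.3 tcp [ 0.5449 -0.1597  0.2309] toolx deg 78.06 tilt [-0.001  0.    -1.   ] along/across mm -17.8 -129.8 F [ 0.02 -0.51  0.36] q [-0.48  0.45  1.58 -0.    1.11 -0.27]
```

```bash
python3 -m crank '[[0.1,0,0.95,0,-1],[0,0,0.95,0,-1],[0,0,0.95,0,-1],[0,0,0.95,0,-1],[0,0,0,0,-1]]'; python3 st.py
python3 - <<'E'
from h import *
o=[]
for n,(a,b,c,e) in(("wrist",(0,400,0,640)),("side",(130,230,220,380))):
    p,d=snapshot(n);o.append(cv2.resize(p[a:b,c:e,::-1],(400,250)))
cv2.imwrite("pics/w1.png",np.hstack(o))
E
```

```text
t: 3.8
tcp_pos: [0.5422, -0.1541, 0.0745]
tool_rot: [0.776, 0.631, -0.002, -0.005]
force: [-0.4, 0.4, 0.0]
finger_gap: 0.998
t 3.8 tcp [ 0.5422 -0.1541  0.0745] toolx deg 78.19 tilt [-0.011  0.005 -1.   ] along/across mm -21.6 -124.9 F [-0.4   0.37  0.01] q [-0.48  0.68  1.7  -0.    0.78 -0.27]
```

View pics/w1.png

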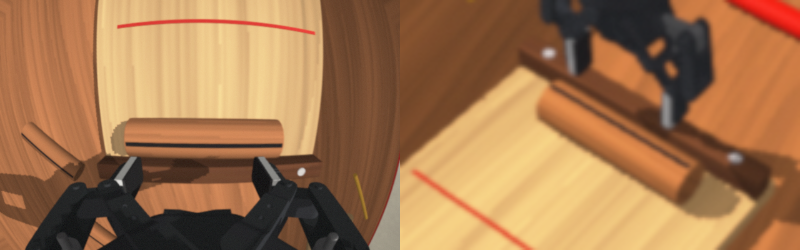

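The wrist view shows the tips spread along the dowel at (125,170) and (270,170), just behind its crest. The line is ahead and parallel. Lowering carefully.

```bash
python3 -m crank '[[0.08,0,0.25,0,-1],[0,0,0.2,0,-1],[0,0,0,0,-1]]'; python3 st.py; python3 -m crank '[[0,0,0.06,0,-1],[0,0,0,0,-1]]';python3 st.py;  python3 -m crank '[[0,0,0.05,0,-1],[0,0,0,0,-1]]'; python3 st.py
```

```text
t: 4.2
tcp_pos: [0.5467, -0.1526, 0.0615]
tool_rot: [0.777, 0.63, 0.0, 0.0]
force: [-0.5, -0.7, 0.5]
finger_gap: 1.003
t 4.2 tcp [ 0.5467 -0.1526  0.0615] toolx deg 78.09 tilt [ 0. -0. -1.] along/across mm -17.5 -122.6 F [-0.53 -0.65  0.51] q [-0.47  0.7   1.71 -0.    0.74 -0.26]
t: 4.4
tcp_pos: [0.5468, -0.1529, 0.0592]
tool_rot: [0.777, 0.63, 0.0, 0.0]
force: [-1.2, 0.4, -0.3]
finger_gap: 0.997
t 4.4 tcp [ 0.5468 -0.1529  0.0592] toolx deg 78.06 tilt [ 0. -0. -1.] along/across mm -17.3 -122.8 F [-1.18  0.4  -0.28] q [-0.47  0.7   1.71 -0.    0.73 -0.26]
t: 4.6
tcp_pos: [0.5467, -0.1528, 0.0569]
tool_rot: [0.777, 0.63, 0.0, 0.0]
force: [-0.2, 0.1, -0.4]
finger_gap: 0.999
t 4.6 tcp [ 0.5467 -0.1528  0.0569] toolx deg 78.05 tilt [ 0. -0. -1.] along/across mm -17.5 -122.8 F [-0.19  0.12 -0.44] q [-0.47  0.71  1.71  0.    0.73 -0.26]
```

```bash
python3 -m crank '[[0,0,0.18,0,-1],[0,0,0,0,-1]]'; python3 -m crank '[[0,0,0.05,0,-1],[0,0,0,0,-1]]';python3 -m crank '[[0,0,0.04,0,-1],[0,0,0,0,-1]]';python3 st.py
```

```text
t: 4.8
tcp_pos: [0.5461, -0.1526, 0.0488]
tool_rot: [0.777, 0.63, -0.0, -0.001]
force: [1.4, -0.4, 0.4]
finger_gap: 1.003
t: 5.0
tcp_pos: [0.5465, -0.1527, 0.0473]
tool_rot: [0.777, 0.63, -0.0, -0.0]
force: [-0.4, 0.0, -0.3]
finger_gap: 0.996
t: 5.2
tcp_pos: [0.5466, -0.1528, 0.046]
tool_rot: [0.777, 0.63, -0.0, -0.0]
force: [0.5, -0.0, 0.0]
finger_gap: 0.999
t 5.2 tcp [ 0.5466 -0.1528  0.046 ] toolx deg 78.05 tilt [-0.  0. -1.] along/across mm -17.5 -122.7 F [ 0.5  -0.04  0.04] q [-0.47  0.72  1.71 -0.    0.71 -0.26]
```

```bash
python3 -m crank '[[0,0,0.025,0,-1],[0,0,0,0,-1]]'; python3 -m crank '[[0,0,0.025,0,-1],[0,0,0,0,-1]]'|grep -E 'tcp|force';python3 -m crank '[[0,0,0.025,0,-1],[0,0,0,0,-1]]'|grep -E 'tcp|force'
```

```text
t: 5.4
tcp_pos: [0.5466, -0.1528, 0.0451]
tool_rot: [0.777, 0.63, -0.0, -0.0]
force: [0.7, 0.1, -0.3]
finger_gap: 1.002
tcp_pos: [0.5468, -0.1529, 0.0448]
force: [-0.8, 0.3, 4.5]
tcp_pos: [0.5468, -0.1529, 0.0447]
force: [-2.2, 0.2, 11.0]
```

Contact comes at TCP z = 0.045, as predicted, so the grasp point is at 0.064. First stroke is 32 mm, followed by a lift and a measurement.

```bash
python3 -m crank '[[0.1,0,0,0,-1],[0.15,0,0,0,-1],[0.15,0,0,0,-1],[0.15,0,0,0,-1],[0.15,0,0,0,-1],[0.1,0,0,0,-1],[0,0,0,0,-1]]'; python3 st.py; python3 -m crank '[[0,0,-0.25,0,-1],[0,0,-0.25,0,-1],[0,0,0,0,-1]]'|grep -E 'tcp|force'
cat > dw.py <<'E'
from h import *
import sys
a=np.radians(-11.85);u=np.array([np.cos(a),np.sin(a)]);v=np.array([-u[1],u[0]]);L=np.array([.589,-.0363])
im=[]
for n in ("side","top"):
    p,d=snapshot(n);C=cloud(n,d)
    al=(C[...,:2]-L)@u;ac=(C[...,:2]-L)@v
    m=(C[...,2]>.050)&(C[...,2]<.063)&(abs(al)<.12)&(ac>-.145)&(ac<.09)
    r=p.astype(int);m&=(r[...,0]-r[...,2]>40)   # brown, not gripper
    q=np.c_[al[m],ac[m],C[m][:,2]]
    if len(q)<100: print(n,len(q));continue
    # cylinder axis: fit line ac=c+k*al to upper crest-symmetric points
    f=lambda w:np.hypot(q[:,1]-w[0]-w[1]*q[:,0],q[:,2]-w[2])-.020
    from scipy.optimize import least_squares
    s=least_squares(f,[np.median(q[:,1]),0,.038],loss="soft_l1",f_scale=.002)
    lo,hi=np.percentile(al[m],[1,99]);print(n,len(q),"along [%.1f %.1f] mid %.1f"%(lo*1e3,hi*1e3,(lo+hi)*500),"across %.1f ang %.2fdeg z %.1f"%(s.x[0]*1e3+s.x[1]*(lo+hi)*500,np.degrees(s.x[1]),s.x[2]*1e3))
    im.append(cv2.resize(p[130:270,180:400,::-1] if n=="side" else p[100:240,190:410,::-1],(400,255)))
if len(sys.argv)>1: cv2.imwrite("pics/"+sys.argv[1],np.hstack(im))
E
python3 dw.py s1.png
```

```text
t: 6.5
tcp_pos: [0.5537, -0.121, 0.0442]
tool_rot: [0.777, 0.63, 0.0, 0.0]
force: [-0.6, 0.9, 7.8]
finger_gap: 1.002
t 6.5 tcp [ 0.5537 -0.121   0.0442] toolx deg 78.08 tilt [ 0.001 -0.    -1.   ] along/across mm -17.2 -90.1 F [-0.61  0.86  7.76] q [-0.41  0.73  1.72  0.    0.7  -0.2 ]
tcp_pos: [0.5545, -0.1221, 0.0648]
force: [-0.1, -0.4, -0.4]
side 757 along [-89.2 57.0] mid -16.1 across -100.4 ang -0.32deg z 37.0
top 13
```

View pics/s1.png

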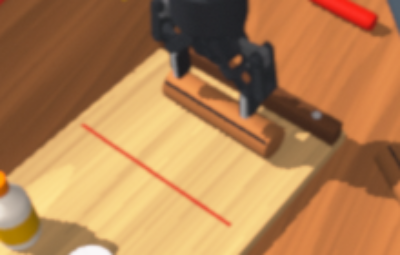

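Stroke 1 rolled the dowel about 16 mm, to -100, and it is still straight and at the same height. Repeating.

```bash
python3 -m crank '[[-0.5,0,0,0,-1],[0,0,0.3,0,-1],[0,0,0.2,0,-1],[0,0,0,0,-1]]'|grep -E 'tcp|force'; python3 -m crank '[[0.1,0,0,0,-1],[0.17,0,0,0,-1],[0.18,0,0,0,-1],[0.18,0,0,0,-1],[0.17,0,0,0,-1],[0.1,0,0,0,-1],[0,0,0,0,-1]]'; python3 -m crank '[[0,0,-0.25,0,-1],[0,0,-0.25,0,-1],[0,0,0,0,-1]]'|grep -E 'tcp|force'; python3 st.py
python3 dw.py
```

```text
tcp_pos: [0.5492, -0.1413, 0.0443]
force: [-2.5, -0.0, 15.3]
t: 8.0
tcp_pos: [0.5571, -0.1045, 0.0443]
tool_rot: [0.777, 0.63, 0.0, 0.0]
force: [-1.4, 1.0, 15.1]
finger_gap: 1.004
tcp_pos: [0.5572, -0.1058, 0.0638]
force: [0.0, 0.7, -0.3]
t 8.3 tcp [ 0.5572 -0.1058  0.0638] toolx deg 78.06 tilt [ 0.002 -0.001 -1.   ] along/across mm -16.8 -74.5 F [ 0.02  0.7  -0.34] q [-0.38  0.69  1.71  0.    0.74 -0.18]
side 773 along [-89.1 58.8] mid -15.1 across -81.6 ang -0.18deg z 37.0
top 18
```

```bash
for i in 1; do python3 -m crank '[[-0.45,0,0,0,-1],[0,0,0.3,0,-1],[0,0,0.18,0,-1],[0,0,0,0,-1]]'|grep -E 'tcp|force'; python3 -m crank '[[0.1,0,0,0,-1],[0.17,0,0,0,-1],[0.18,0,0,0,-1],[0.18,0,0,0,-1],[0.17,0,0,0,-1],[0.1,0,0,0,-1],[0,0,0,0,-1]]'|grep -E 'tcp|force'; python3 -m crank '[[0,0,-0.25,0,-1],[0,0,-0.25,0,-1],[0,0,0,0,-1]]'|grep -E 'tcp|force'; done; python3 st.py
python3 dw.py
python3 -m crank '[[-0.45,0,0,0,-1],[0,0,0.3,0,-1],[0,0,0.2,0,-1],[0,0,0,0,-1]]'|grep -E 'tcp|force'; python3 -m crank '[[0.1,0,0,0,-1],[0.17,0,0,0,-1],[0.18,0,0,0,-1],[0.18,0,0,0,-1],[0.17,0,0,0,-1],[0.1,0,0,0,-1],[0,0,0,0,-1]]'|grep -E 'tcp|force'; python3 -m crank '[[0,0,-0.25,0,-1],[0,0,-0.25,0,-1],[0,0,0,0,-1]]'|grep -E 'tcp|force';  python3 st.py;python3 dw.py
```

```text
tcp_pos: [0.5526, -0.1235, 0.0443]
force: [-2.4, -0.1, 11.5]
tcp_pos: [0.5605, -0.0869, 0.0445]
force: [-1.4, 0.7, 11.7]
tcp_pos: [0.561, -0.0882, 0.0647]
force: [-0.6, -0.9, 0.1]
t 9.8 tcp [ 0.561  -0.0882  0.0647] toolx deg 78.06 tilt [ 0.002 -0.001 -1.   ] along/across mm -16.7 -56.6 F [-0.62 -0.87  0.06] q [-0.35  0.69  1.71  0.    0.74 -0.14]
side 817 along [-89.1 58.6] mid -15.2 across -62.7 ang -0.34deg z 37.0
top 27
tcp_pos: [0.5564, -0.106, 0.0442]
force: [-2.7, -0.1, 9.5]
tcp_pos: [0.5643, -0.0693, 0.0446]
force: [-2.7, 1.1, 12.6]
tcp_pos: [0.5648, -0.0706, 0.0647]
force: [0.2, 0.0, 0.5]
t 11.3 tcp [ 0.5648 -0.0706  0.0647] toolx deg 78.07 tilt [ 0.002 -0.001 -1.   ] along/across mm -16.6 -38.5 F [0.2  0.05 0.51] q [-0.32  0.69  1.7   0.    0.74 -0.11]
side 863 along [-89.2 57.6] mid -15.8 across -43.8 ang -0.16deg z 37.1
top 0
```

Each cycle rolls about 18.7 mm and the dowel stays straight. Two more full strokes, then a measured last one.

```bash
python3 -m crank '[[-0.45,0,0,0,-1],[0,0,0.3,0,-1],[0,0,0.2,0,-1],[0,0,0,0,-1]]'|grep -E 'tcp|force'; python3 -m crank '[[0.1,0,0,0,-1],[0.17,0,0,0,-1],[0.18,0,0,0,-1],[0.18,0,0,0,-1],[0.17,0,0,0,-1],[0.1,0,0,0,-1],[0,0,0,0,-1]]'|grep -E 'tcp|force'; python3 -m crank '[[0,0,-0.25,0,-1],[0,0,-0.25,0,-1],[0,0,0,0,-1]]'|grep -E 'tcp|force';  python3 dw.py
python3 -m crank '[[-0.45,0,0,0,-1],[0,0,0.3,0,-1],[0,0,0.2,0,-1],[0,0,0,0,-1]]'|grep -E 'tcp|force'; python3 -m crank '[[0.1,0,0,0,-1],[0.17,0,0,0,-1],[0.18,0,0,0,-1],[0.18,0,0,0,-1],[0.17,0,0,0,-1],[0.1,0,0,0,-1],[0,0,0,0,-1]]'|grep -E 'tcp|force'; python3 -m crank '[[-0.5,0,-0.7,0,-1],[-1,0,-0.7,0,-1],[-1,0,-0.7,0,-1],[-1,0,0,0,-1],[-1,0,0,0,-1],[0,0,0,0,-1]]'|grep -E 'tcp|force';  python3 st.py;python3 dw.py s2.png
```

```text
tcp_pos: [0.5601, -0.0884, 0.044]
force: [-2.1, -0.1, 9.8]
tcp_pos: [0.5679, -0.0517, 0.0446]
force: [-1.9, 1.3, 14.0]
tcp_pos: [0.5686, -0.053, 0.0647]
force: [0.4, -0.5, 0.3]
side 864 along [-88.6 58.6] mid -15.0 across -25.2 ang -0.41deg z 37.1
top 0
tcp_pos: [0.5638, -0.0707, 0.0438]
force: [-2.0, -0.8, 8.0]
tcp_pos: [0.5716, -0.0341, 0.0446]
force: [-2.3, 1.0, 13.4]
tcp_pos: [0.5341, -0.216, 0.1273]
force: [-0.5, 0.3, -0.3]
t 14.6 tcp [ 0.5341 -0.216   0.1273] toolx deg 77.75 tilt [ 0.001 -0.002 -1.   ] along/across mm -16.8 -187.1 F [-0.52  0.28 -0.34] q [-0.58  0.6   1.65 -0.    0.89 -0.36]
side 1039 along [-88.8 58.9] mid -15.0 across -6.5 ang -0.23deg z 37.1
top 883 along [-91.0 55.4] mid -17.8 across -7.7 ang -0.22deg z 38.5
```

View pics/s2.png

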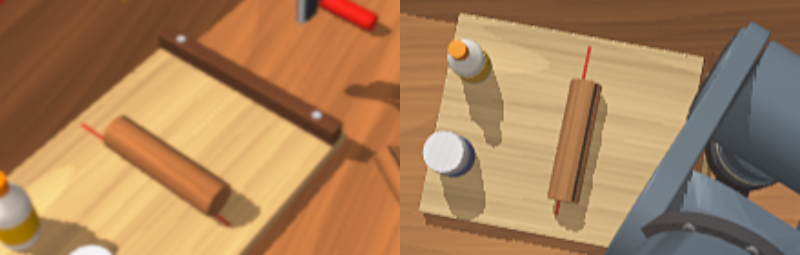

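The dowel now lies short of the line by 6.5 mm (side) to 7.7 mm (top), and parallel to it. The stripe shows at the back-upper side, so it is well past half a turn. One last stroke of 14 mm is needed.

```bash
python3 -m crank '[[0.9,0,0,0,-1],[0.9,0,0,0,-1],[0.9,0,0,0,-1],[0.9,0,0,0,-1],[0.73,0,0.5,0,-1],[0,0,0.5,0,-1],[0,0,0.5,0,-1],[0,0,0,0,-1]]'|grep -E 'tcp|force';python3 st.py
```

```text
tcp_pos: [0.5673, -0.039, 0.0648]
force: [-0.9, -0.4, -0.3]
t 15.5 tcp [ 0.5673 -0.039   0.0648] toolx deg 78.22 tilt [-0.008  0.002 -1.   ] along/across mm -20.7 -7.1 F [-0.91 -0.37 -0.3 ] q [-0.27  0.69  1.7   0.    0.76 -0.06]
```

```bash
python3 -m crank '[[-0.17,0,0,0,-1],[0,0,0.3,0,-1],[0,0,0.1,0,-1],[0,0,0,0,-1]]'|grep -E 'tcp|force';python3 st.py; python3 -m crank '[[0,0,0.06,0,-1],[0,0,0,0,-1]]'|grep -E 'tcp|force'
```

```text
tcp_pos: [0.5683, -0.0489, 0.0515]
force: [-0.7, 0.7, 0.6]
t 15.9 tcp [ 0.5683 -0.0489  0.0515] toolx deg 78.01 tilt [-0.001  0.    -1.   ] along/across mm -17.7 -16.6 F [-0.65  0.66  0.63] q [-0.28  0.72  1.7   0.    0.72 -0.07]
tcp_pos: [0.5688, -0.0489, 0.0495]
force: [-0.4, -0.7, 0.0]
```

```bash
python3 -m crank '[[0.08,0,0,0,-1],[0,0,0.1,0,-1],[0,0,0.04,0,-1],[0,0,0,0,-1]]'|grep -E 'tcp|force'; python3 st.py
```

```text
tcp_pos: [0.5697, -0.0455, 0.0448]
force: [-0.4, -0.1, 5.6]
t 16.5 tcp [ 0.5697 -0.0455  0.0448] toolx deg 78.07 tilt [ 0.001 -0.    -1.   ] along/across mm -17.0 -13.0 F [-0.38 -0.14  5.59] q [-0.28  0.73  1.7   0.    0.71 -0.07]
```

```bash
python3 -m crank '[[0.06,0,0.01,0,-1],[0.12,0,0,0,-1],[0.12,0,0,0,-1],[0.05,0,0,0,-1],[0,0,0,0,-1]]'|grep -E 'tcp|force'; python3 -m crank '[[0,0,-0.4,0,-1],[0,0,-0.6,0,-1],[-1,0,-0.7,0,-1],[-1,0,-0.5,0,-1],[-1,0,0,0,-1],[-1,0,0,0,-1],[-0.8,0,0,0,-1],[0,0,0,0,-1]]'|grep -E 'tcp|force'; python3 dw.py s3.png
```

```text
tcp_pos: [0.5726, -0.0315, 0.0447]
force: [-1.1, 0.1, 8.7]
tcp_pos: [0.5324, -0.2242, 0.1317]
force: [-0.7, 0.6, 0.2]
side 1049 along [-88.9 59.0] mid -15.0 across 0.5 ang -0.14deg z 37.2
top 864 along [-90.9 56.0] mid -17.4 across -0.6 ang -0.26deg z 38.4
```

View pics/s3.png

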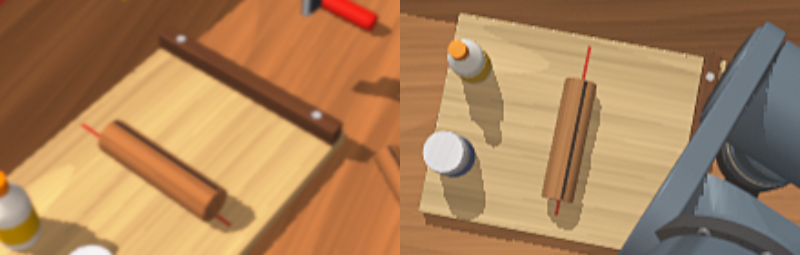

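The line comes out from under both ends of the dowel, on its axis: at (90,130)/(225,220) in the side view and (588,60)/(558,208) in the top view. Both cameras put it within 1 mm of the line, and the fingers are clear. Handing in.

```bash
python3 -c "
from station import manip
print(manip.sign_off())"
```

```text
the job is handed in; nothing more can be done
None
```

I rolled the dowel onto the red line and handed the job in; it reports no verdict. I used seven short strokes with the open fingertips on top of the dowel, without gripping or lifting it. The grasp point stayed at about 63 mm or higher and the measured downward force was about 15 N at most.

**Last checks:**

| | Side camera | Top camera | Allowed |
|---|---|---|---|
| Across the line | +0.5 mm | -0.6 mm | ±7 mm |
| Along the line | -15 mm | -17 mm | ±30 mm |
| Angle to the line | -0.1° | -0.3° | 5° |

- **Roll:** the dowel travelled about 115 mm, roughly 0.9 of a turn. I didn't measure the stripe underneath directly. In the last two pictures it was coming back up the rear side, which fits.
- **Other things:** the glue bottle, tin and screwdriver look unmoved by eye; I did not re-measure them.
- **Disagreements:** the two cameras differed by about 1 mm across, 2.4 mm along and 1.2 mm in height, well inside the limits. During the strokes the top camera could not see the dowel past the arm, so I steered by the side camera alone until the arm drew back.

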